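# Slide the bottle crate home and shut the cupboard

### The job

Put the tall, heavy bottle crate away: push it with your fingertips low down, at its base, so that it slides over the board without tipping, into the open little cupboard until it is fully home against the back; its front foot stays out under the door. Then push the cupboard door shut. Do not grip or lift anything, and leave everything else where it stands.

Things in the scene. Friction and masses are not known exactly. Their poses are not given: they have to be found in the camera images.
- crate: Tall pine crate packed with two corked bottles, 0.7 to 1 kg, loose on the level wooden board over the cooktop (its top at z = 0.020). Origin: centre of its underside. Base board 110 (x) x 130 (y) x 22 mm high; slatted body above it 80 x 124 mm, solid, to 150 mm, set back 29 mm at the front; bottle necks to 204 mm. +x: its rear, goes into the cupboard first. Pushed high on its body it tips.
- crate_front (a point): Middle of the front edge face of the crate's base board, 55 mm in front (-x) of the crate's origin, 11 mm above the wooden board. The face to push: 130 mm wide, 22 mm high, square to the crate's x axis. Fingers tilted 15 to 45 degrees forward clear the crate's body above it. Sliding the crate takes about 4 to 8 N.
- cupboard: White cupboard, no floor, fixed on the board, open towards the robot; 98 (x) x 174 (y) x 230 mm high. Origin: centre of its underside (z = 0.020); +x points into it. Walls 12 mm; bay inside 150 mm wide (10 mm spare each side of the crate), 215 high, from x = -49 to the back wall at x = +37 mm. Crate fully home: same yaw, crate's origin at x = -18, y = 0 mm, against the back wall.
- bay_mouth (a point): Middle of the open front of the cupboard's bay, at the board's height, 49 mm in front of the cupboard's origin. With the crate fully home, the slatted body is 5 mm inside this plane and the base board's front edge stays 24 mm outside it, under the door.
- cup_door (a joint): Door angle: 0 shut, up to 2.3 open; starts wide open (1.95 to 2.15). At angle a the door runs from the hinge along (-sin a, -cos a) in the cupboard's x, y and its outer face looks along (-cos a, sin a). Framed white panel without a knob, 174 mm wide, outer face 17 mm from the hinge plane, from 28 to 229 mm above the board. Stays where it is left (friction 0.07 N m).
- door_hinge (a point): Upper end of the door's upright hinge axis, at the cupboard's left (+y) front edge: x = -49, y = +87, z = 230 mm in the cupboard's frame.
- door_free_edge (a point): Upper outer corner of the door's free vertical edge, 174 mm from the hinge, 249 mm above the world's zero.
- preserve_jar: Glass jar of preserve, 71 mm wide, 110 mm high, right of the crate's path. Bystander: leave where it stands. Origin: centre of its underside.
- salt_mill: Glass shaker with a grey cap, 44 mm wide, 90 mm high, right of the cupboard. Bystander: leave where it stands. Origin: centre of its underside.
- pepper_mill: Glass shaker with a grey cap, 44 mm wide, 90 mm high, right of the cupboard. Bystander: leave where it stands. Origin: centre of its underside.
- spice_jar: Spice jar, 47 mm wide, 98 mm high, left of the cupboard. Bystander: leave where it stands. Origin: centre of its underside.
- mug: Green mug, 86 x 118 x 96 mm, to the right. Bystander: leave where it stands. Origin: centre of its underside.
- fish_tin: Round tin, 75 mm wide, 58 mm high, to the right at the back. Bystander: leave where it stands. Origin: centre of its underside.

How it is judged:
By the outcome, as a careful person would: the job done as asked, in the order asked, and still so for the second after the job is handed in, with the robot touching nothing.
It also fails if it takes over 72 s, if anything falls off the work surface, if the arm or the gripper's body presses on something with over 40 N, if the wrist force passes 120 N, or if a joint passes its speed limit or range.

### The arm

A 6-joint arm with a two-finger parallel gripper is mounted at the origin on a cart in front of the work surface, level with it; the furniture and walls round the work are solid. World frame = base frame: x ahead of the robot, y to its left, z up, the work surface at z = 0. Lengths are in m, angles in rad, forces in N, time in s.
With the tool pointing down it reaches from about 0.4 to 0.825 m from the base axis. Payload 7 kg.
Tool frame: the origin (TCP) lies between the finger pads, 19 mm behind the fingertips; this is the grasp point; z points along the fingers, y is the line along which they close (so a half turn about z gives the same grasp; the last joint's range is limited). The gripper opens to 88 mm and grips with 3 to 60 N. Pads are 19 mm wide; open, the fingers measure 130 mm over their backs; the gripper's body (78 mm by 193 mm) begins 47 mm behind the grasp point.
Start: joints at [1.405, 0.359, 0.012, 0, -1.224, -0.288], TCP at [0.296, 0.607, 0.245] pointing down, gripper open.
Joint ranges: [-3.07, 3.07], [-1.43, 2.12], [-1.02, 1.25], [-3.03, 1.67], [-3.05, -0], [-3.03, 3.03]. Speed limits (rad/s): [2.39, 2.39, 3.01, 3.14, 3.14, 3.14].

### API

Orientations are given as [roll, pitch, yaw] about the fixed x, y, z axes, in that order (R = Rz(yaw) Ry(pitch) Rx(roll)).
In Python, from station import arm, imaging, models gives the robot as it stands.
- The arm moves only by the tool play_rows, never from a script. Its arguments are lists of equal length, an entry for each row: "travel": the shift along the tool's x, y, z in units of 25 mm (1.0 is 25 mm), a list of three; "twist": the turn about the tool's z in units of 0.15 rad (1.0 is 0.15 rad). A call has 1 to 8 rows; each row shifts and turns the commanded pose from where the row before left it, along the tool's axes as they then stand; what a row does not reach is not made up. A row lasts 1/8 s, in which the tool goes at most 62.5 mm and 10.7 degrees, less where a joint would pass 70% of its speed; a pose out of reach is approached as far as the arm can. A call with a number of a shift or a turn outside -1 to 1 is refused whole. A call with a gripper value outside its range is refused whole. "fingers" is the opening, from 0 (shut) to 1 (fully open), set as the call begins (left out, the last holds). The fingers move at their own pace and stop on an object; "newtons" is the grip in N (left out, the last holds). Time passes only in rows, so rows that do not move let the fingers close. It gives the time, the measured TCP pose, the force, the opening and the grip force at its end, in the units of the state.
- arm.get_state(): the state, without advancing time (a new reading comes with each control period).
- imaging.grab_frame(name): name is "scene" or "side" or "wrist"; returns a dict with "pixels" (384x512x3 uint8, red, green, blue), "fx", "fy", "cx", "cy" (pixels), "R" (3x3) and "t" (3): a world point X has camera coordinates R X + t; the wrist camera has in their place "T_tool_cam" (4x4, takes a point from camera to tool coordinates, whose origin is the TCP and whose axes are the flange's). Camera axes: x right, y down, z forward; pixel columns grow to the right and rows downward; lengths in m; the calibration is good to about 2 mm. A picture is of the moment at which its call begins: read the wrist's pose just before it. There is no depth.
- arm.job_done(): hands the job in; it is judged then, once.
Trained networks look in the newest picture that a camera, given by its name, has taken for a name from the list of things; names that differ only in an ending like _2 or _b are one class to them, and where a whole thing is asked for, a point or a joint stands for the part that bears it (a point fixed in the world has none). Each returns a list of dicts, best first, with "confidence" (0 to 1); they miss things now and then, are a little off and sometimes report something else, mostly with a low value. They report only what shows in the picture. A call takes as long as a camera call.
- models.boxes_of(name, camera): "extent" ([centre column, centre row, width, height] in pixels, round what is visible of it).
- models.silhouettes(name, camera): "pixels" (384x512 bool, what is visible of it) and "extent" ([centre column, centre row, width, height] in pixels, round what is visible of it).
The state is a dict: "t": time; "q": joint angles; "qd": joint speeds; "joint_efforts": joint torques, N m; "eef_pos": TCP position; "ee_rot": TCP orientation; "force": force on the tool from outside, world axes, zero at the start; "moment": the same for the moment, N m; "width": finger opening in m; "gripper_force": force on a finger pad.
Only numpy, scipy, OpenCV 4.12 (cv2) and the standard library are available. Lean on these libraries where they do the work, as an engineer would, in place of code of your own. Each camera call takes 0.05 s, during which the arm holds its last target. There are 200 camera calls.

## Working session

There is one attempt and no reset: what is moved stays moved. The work goes in short steps, Python scripts to look and compute and a tool call to move; the robot and the scene stay as the last step left them, time stands still between calls to the robot, and variables do not carry over. Pictures are saved under pics/ and viewed, at most 10 in all, crops included, and the job is handed in when it is done.

Besides the shell and the picture viewer there is one more tool, called after ">>>" by a JSON object that holds its "op" and its "data". play_rows: Moves the arm, as the interface text tells. Shifts and turns lie within -1 to 1; 1 stands for 25 mm of shift or 0.15 rad of turn. Its arguments: {"type":"object","properties":{"travel":{"type":"array","items":{"type":"array","items":{"type":"number"}}},"twist":{"type":"array","items":{"type":"number"}},"fingers":{"type":"number"},"newtons":{"type":"number"}},"required":["travel","twist"]}

```bash
mkdir -p pics; ls
python3 - <<'E'
from station import arm, imaging, models
import cv2,numpy as np
s=arm.get_state(); print({k:np.round(v,3).tolist() for k,v in s.items()})
fs=[]
for c in("scene","side"):
    f=imaging.grab_frame(c); fs.append(f["pixels"]); cv2.imwrite(f"pics/{c}0.png",f["pixels"][:,:,::-1])
    print(c,f["fx"],f["cx"],f["cy"],np.round(f["R"],3).tolist(),np.round(f["t"],3).tolist())
    for n in "crate crate_front cupboard bay_mouth cup_door door_hinge door_free_edge preserve_jar salt_mill pepper_mill spice_jar mug fish_tin".split():
        try: print(n,[(np.round(b["extent"]).tolist(),round(b["confidence"],2)) for b in models.boxes_of(n,c)][:3])
        except Exception as e: print(n,e)
E
```

```text
pics
{'t': 0.0, 'q': [1.405, 0.359, 0.011, -0.0, -1.224, -0.288], 'qd': [0.001, -0.002, -0.002, -0.001, 0.001, 0.002], 'joint_efforts': [-0.001, -58.272, 29.306, 6.997, 0.007, -0.0], 'eef_pos': [0.296, 0.606, 0.244], 'ee_rot': [3.14, -0.0, -0.454], 'force': [-0.483, 0.044, 0.714], 'moment': [-0.003, 0.038, 0.042], 'gripper_force': 0.0, 'width': 0.088}
scene 418.3195854474526 256.1804137528438 191.31082560920078 [[0.811, -0.584, 0.022], [-0.303, -0.453, -0.838], [0.5, 0.673, -0.545]] [-0.534, 0.29, 0.981]
crate [([225.0, 222.0, 59.0, 92.0], 0.57)]
crate_front [([225.0, 220.0, 52.0, 87.0], 0.97)]
cupboard [([243.0, 185.0, 135.0, 99.0], 0.65)]
bay_mouth [([245.0, 183.0, 135.0, 101.0], 0.73)]
cup_door [([208.0, 176.0, 63.0, 70.0], 0.79)]
door_hinge [([246.0, 187.0, 133.0, 96.0], 0.89)]
door_free_edge [([209.0, 179.0, 62.0, 67.0], 0.93)]
preserve_jar [([290.0, 258.0, 38.0, 53.0], 0.93)]
salt_mill [([299.0, 233.0, 16.0, 24.0], 0.67)]
pepper_mill [([314.0, 230.0, 10.0, 27.0], 0.89)]
spice_jar [([315.0, 229.0, 8.0, 28.0], 0.54)]
mug [([343.0, 266.0, 41.0, 57.0], 0.78), ([226.0, 222.0, 55.0, 
[... 280 characters left out ...]
, 60.0], 0.7)]
crate_front [([231.0, 232.0, 52.0, 61.0], 0.57), ([178.0, 191.0, 54.0, 74.0], 0.19)]
cupboard [([207.0, 176.0, 117.0, 112.0], 0.55)]
bay_mouth [([208.0, 175.0, 116.0, 110.0], 0.88), ([229.0, 230.0, 50.0, 59.0], 0.41)]
cup_door []
door_hinge [([209.0, 176.0, 117.0, 109.0], 0.75), ([176.0, 194.0, 54.0, 81.0], 0.48)]
door_free_edge [([177.0, 193.0, 56.0, 80.0], 0.6)]
preserve_jar [([304.0, 226.0, 24.0, 31.0], 0.92)]
salt_mill [([286.0, 195.0, 14.0, 24.0], 0.8)]
pepper_mill [([286.0, 176.0, 11.0, 17.0], 0.47)]
spice_jar []
mug [([336.0, 202.0, 39.0, 43.0], 0.75), ([208.0, 177.0, 118.0, 110.0], 0.42)]
fish_tin [([318.0, 274.0, 30.0, 30.0], 0.67), ([178.0, 194.0, 54.0, 80.0], 0.56)]
```

Run:
```python
import cv2
for c,(x,y) in {"scene":(150,110),"side":(130,100)}.items():
    a=cv2.imread(f"pics/{c}0.png")[y:y+200,x:x+266]
    cv2.imwrite(f"pics/{c}0c.png",cv2.resize(a,None,fx=3,fy=3,interpolation=cv2.INTER_CUBIC))
```

```text
(no output)
```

View pics/scene0c.png

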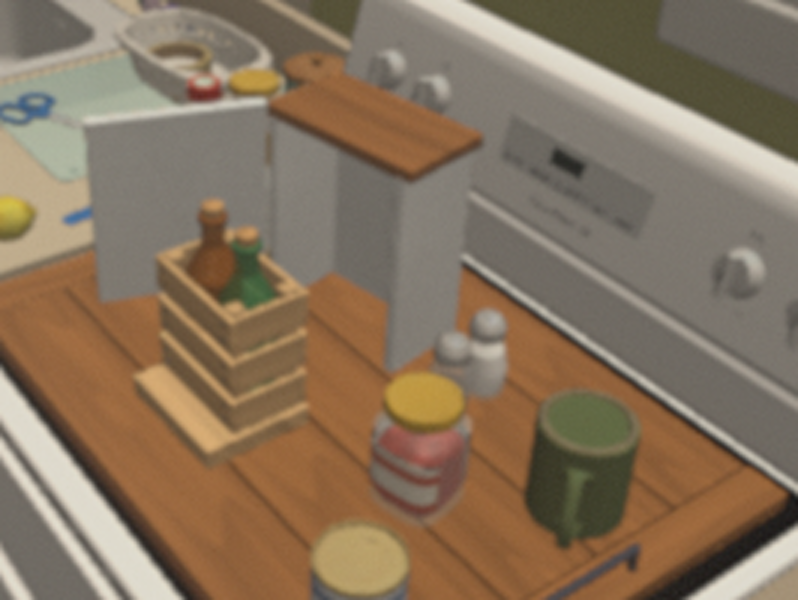

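View pics/side0c.png

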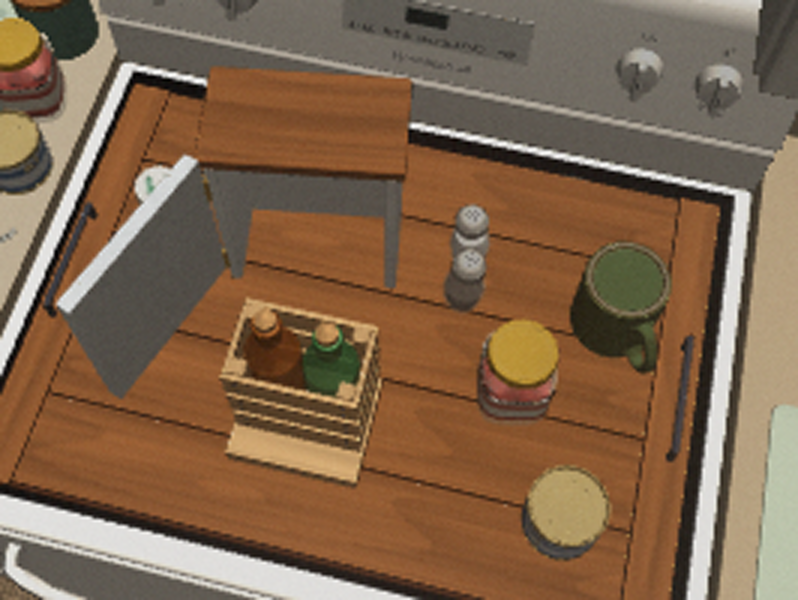

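The crate stands in front of the cupboard, with the door wide open to the left. In the side view the crate's base front edge runs from about (206,252) to (249,260), and the cupboard's right foot is near (260,196). I'll fit poses from the corners I picked in both views.

```bash
cat > fit.py <<'E'
import numpy as np,cv2
from station import arm,imaging,models
from scipy.optimize import least_squares
def proj(f,P):
    c=np.asarray(P)@np.array(f["R"]).T+f["t"]; return np.c_[f["fx"]*c[:,0]/c[:,2]+f["cx"],f["fy"]*c[:,1]/c[:,2]+f["cy"]]
def place(p,L):
    c,s=np.cos(p[2]),np.sin(p[2]); L=np.asarray(L,float)/1000
    return np.c_[p[0]+c*L[:,0]-s*L[:,1],p[1]+s*L[:,0]+c*L[:,1],L[:,2]+.02]
def doorpt(a,r,o,z): # r along door, o outward
    return [-49-r*np.sin(a)-o*np.cos(a),87-r*np.cos(a)+o*np.sin(a),z]
def fit(fs,obs,x0,model):
    def res(p): return np.concatenate([(proj(fs[c],place(p,[model(p,k) for k,_ in o]))-np.array([uv for _,uv in o])).ravel() for c,o in obs.items()])
    r=least_squares(res,x0,loss="soft_l1"); return r.x,res(r.x)
E
python3 - <<'E'
from fit import *
fs={c:imaging.grab_frame(c) for c in("scene","side")}
S=lambda l:[(k,(150+u/3,110+v/3)) for k,(u,v) in l]
D=lambda l:[(k,(130+u/3,100+v/3)) for k,(u,v) in l]
cr={"scene":S([((-26,62,150),(158,258)),((-26,-62,150),(233,322)),((54,-62,150),(308,291)),((-55,65,22),(135,378)),((-55,-65,0),(210,462))]),
"side":D([((54,62,150),(247,300)),((-26,62,150),(222,376)),((-26,-62,150),(362,408)),((54,-62,150),(380,325)),((-55,-65,0),(357,480)),((-55,65,0),(228,457))])}
x,r=fit(fs,cr,[.6,.1,0],lambda p,k:k); print("crate",x.round(4),r.round(1))
cu={"scene":S([((-49,87,230),(270,100)),((-49,-87,0),(388,372)),((49,-87,230),(482,133)),((49,87,230),(343,75)),(174,(85,120))]),
"side":D([((49,87,230),(212,67)),((49,-87,230),(412,80)),((-49,-87,230),(407,168)),((-49,87,230),(198,160)),((-49,-87,0),(397,288)),(174,(58,303))])}
y,r=fit(fs,cu,[.8,.1,0,2.05],lambda p,k:k if isinstance(k,tuple) else doorpt(p[3],174,8,229)); print("cup",y.round(4),r.round(1))
for c,f in fs.items():
    im=cv2.resize(f["pixels"][:,:,::-1],None,fx=3,fy=3,interpolation=cv2.INTER_CUBIC)
    def box(p,x0,x1,w,z0,z1,col):
        L=[(a,b,z) for z in(z0,z1) for a,b in((x0,-w),(x0,w),(x1,w),(x1,-w))]
        q=proj(f,place(p,L))*3+1
        for i in range(4):
            for a,b in((i,(i+1)%4),(4+i,4+(i+1)%4),(i,i+4)): cv2.line(im,tuple(q[a].astype(int)),tuple(q[b].astype(int)),col,1)
    box(x,-55,55,65,0,22,(255,0,0)); box(x,-26,54,62,22,150,(255,255,0)); box(y,-49,49,87,0,230,(0,0,255))
    q=proj(f,place(y,[doorpt(y[3],r_,o,z) for r_,z in((0,28),(174,28),(174,229),(0,229)) for o in(0,17)]))*3+1
    cv2.polylines(im,[q[0::2].astype(int)],True,(0,255,0));cv2.polylines(im,[q[1::2].astype(int)],True,(0,200,255))
    o=(450,330) if c=="scene" else (390,300)
    cv2.imwrite(f"pics/ov_{c}.png",im[o[1]:o[1]+600,o[0]:o[0]+800])
# others on table: bottom centre from box, approx two-view
for n in("preserve_jar","salt_mill","mug","fish_tin"):
    l=[]
    for c in fs:
        b=models.boxes_of(n,c)
        if b: l.append((c,b[0]["extent"][:2]))
    h={"preserve_jar":55,"salt_mill":45,"mug":48,"fish_tin":29}[n]
    z,r=fit(fs,{c:[((0,0,h),u)] for c,u in l},[.6,-.1,0],lambda p,k:k); print(n,z[:2].round(3),r.round(1))
E
```

```text
crate [ 0.4962 -0.0693  0.0146] [-0.6 -1.6 -0.1 -0.1  1.  -0.4 -0.3 -0.8 -0.1  3.4  0.  -1.5 -0.3  0.1
 -0.6 -0.3  0.4 -0.3  0.6  2.8  0.5  0.7]
cup [ 0.6948 -0.0258  0.1696  2.1019] [ 0.2  0.8  1.9  0.7 -1.2 -0.3 -0.5 -1.   0.2 -0.7  1.6  0.4 -1.6 -0.
 -2.4  1.1  1.  -0.5 -0.1 -0.2  0.4 -0.1]
preserve_jar [ 0.575 -0.262] [-0.2  1.4 -0.3 -0.8]
salt_mill [ 0.664 -0.189] [ 0.2  1.2 -0.6 -0.3]
mug [ 0.673 -0.35 ] [-1.8  0.1  1.6 -1.3]
fish_tin [ 0.456 -0.331] [-0.8  0.1  0.7 -0.7]
```

View pics/ov_scene.png

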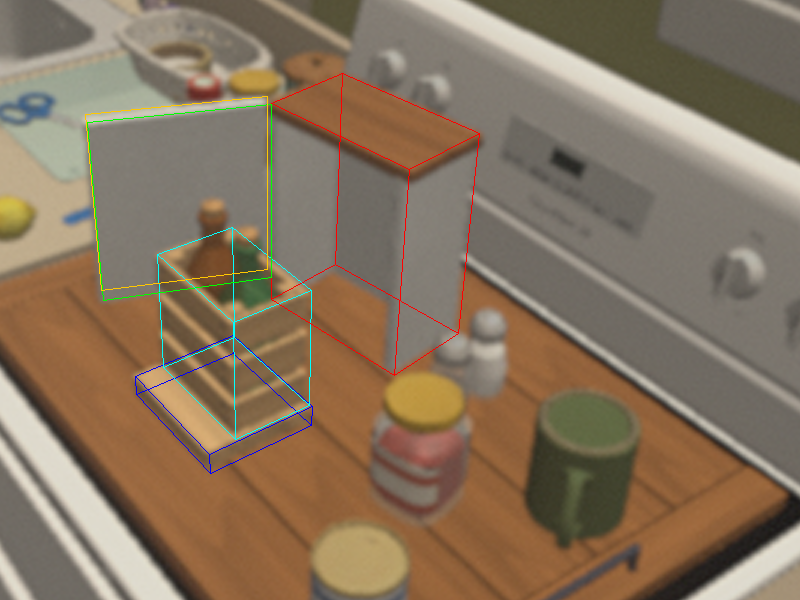

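View pics/ov_side.png

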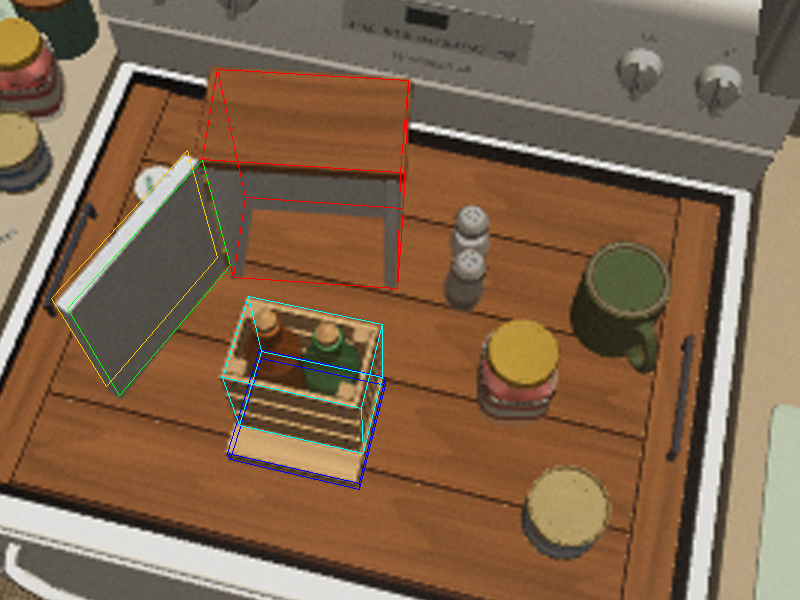

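The overlays match the poses to within a few mm. The moves only turn about the tool's z, so I need to know how the tool can get a forward tilt. First I'll check the free space around the arm.

View pics/both.png

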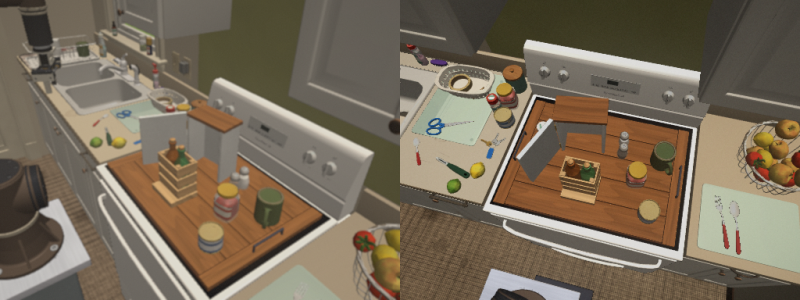

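>>> {"op": "play_rows", "data": {"travel": [[0,0,-1],[0,0,-1],[0,0,-1],[0,0,-1],[0,0,0]], "twist": [-0.785,-0.785,-0.785,-0.785,0], "fingers": 1}}

```text
t: 2.52
eef_pos: [0.2963, 0.6074, 0.3479]
ee_rot: [-3.138, -0.001, 0.018]
force: [-0.7, 0.3, -0.1]
width: 0.0876
gripper_force: 0.0
```

>>> {"op": "play_rows", "data": {"travel": [[0.6,1,0],[0.6,1,0],[0.6,1,0],[0.6,1,0],[0.6,1,0],[0.6,1,0],[0.6,1,0],[0.6,1,0]], "twist": [0,0,0,0,0,0,0,0]}}

```text
t: 3.52
eef_pos: [0.4203, 0.4066, 0.3455]
ee_rot: [-3.141, -0.0, 0.016]
force: [0.6, -0.2, -0.1]
width: 0.0878
gripper_force: 0.0
```

>>> {"op": "play_rows", "data": {"travel": [[0,1,0],[0,1,0],[0,1,0],[0,1,0],[0,1,0],[0,1,0],[0,1,0],[0,1,0]], "twist": [0,0,0,0,0,0,0,0]}}

```text
t: 4.53
eef_pos: [0.4228, 0.2071, 0.3454]
ee_rot: [3.142, -0.0, 0.017]
force: [1.0, 0.5, 0.0]
width: 0.0876
gripper_force: 0.0
```

>>> {"op": "play_rows", "data": {"travel": [[0,1,0],[0,1,0],[0,1,0],[0,1,0],[0,1,-1],[0,1,-1],[0,0,-1],[0,0,-1]], "twist": [0,0,0,0,0,0,0,0]}}

```text
t: 5.52
eef_pos: [0.4251, 0.0575, 0.4462]
ee_rot: [-3.141, -0.0, 0.016]
force: [-0.2, -0.4, -0.4]
width: 0.0875
gripper_force: 0.0
```

>>> {"op": "play_rows", "data": {"travel": [[0,0,-1],[0,0,-1],[0,0,-1],[0,0,-1],[0,0,-1],[0,0,-1],[0,0,-1],[0,0,-1]], "twist": [0,0,0,0,0,0,0,0]}}

```text
t: 6.52
eef_pos: [0.4251, 0.0579, 0.6462]
ee_rot: [-3.142, -0.0, 0.017]
force: [0.2, -0.0, 0.1]
width: 0.0873
gripper_force: 0.0
```

```bash
python3 -c "
from station import arm
s=arm.get_state();print(s['q'],s['eef_pos'],s['ee_rot'])"
```

```text
[ 5.98975845e-01 -5.26565572e-02  4.07501051e-01  6.52045470e-05
 -2.03083015e+00  9.88866578e-01] [0.42509473 0.05793114 0.64621618] [-3.14157342e+00 -1.35518556e-04  1.70171414e-02]
```

>>> {"op": "play_rows", "data": {"travel": [[0,1,0],[0,1,0],[0,1,0],[0,1,0],[0,1,0],[0,1,0],[0,1,0],[0,0.5,0]], "twist": [0,0,0,0,0,0,0,0]}}

```text
t: 7.52
eef_pos: [0.4281, -0.1302, 0.6453]
ee_rot: [3.142, 0.0, 0.016]
force: [-0.2, 0.7, -0.3]
width: 0.0875
gripper_force: 0.0
```

>>> {"op": "play_rows", "data": {"travel": [[0,0,-1],[0,0,-1],[0,0,-1],[0,0,-1],[0,0,-1],[0,0,-1],[0,0,-1],[0,0,-1]], "twist": [0,0,0,0,0,0,0,0]}}

```text
t: 8.52
eef_pos: [0.4199, -0.1247, 0.8165]
ee_rot: [3.132, -0.005, 0.018]
force: [2.1, -0.2, -0.3]
width: 0.0873
gripper_force: 0.0
```

```bash
python3 -c "
from station import arm
s=arm.get_state();print(s['q'].round(3) if hasattr(s['q'],'round') else s['q'],s['eef_pos'],s['ee_rot'])"
```

```text
[ 0.174  0.243  1.247  0.019 -2.572  1.431] [ 0.41989832 -0.12466419  0.81650748] [ 3.13194585 -0.00471261  0.01784523]
```

>>> {"op": "play_rows", "data": {"travel": [[0,0,-1],[0,0,-1],[0,0,-1],[0,0,-1],[0,0,-1],[0,0,-1]], "twist": [0,0,0,0,0,0]}}

```text
t: 9.28
eef_pos: [0.3675, -0.1083, 0.8534]
ee_rot: [3.094, -0.065, 0.019]
force: [0.7, -0.0, 0.3]
width: 0.0875
gripper_force: 0.0
```

```bash
python3 -c "
from station import arm
s=arm.get_state();print(s['q'].round(3) if hasattr(s['q'],'round') else s['q'],s['eef_pos'],s['ee_rot'])"
```

```text
[ 0.304  0.172  1.251  0.124 -2.598  1.392] [ 0.3674603  -0.10826838  0.85341251] [ 3.09375338 -0.06503402  0.0187946 ]
```

>>> {"op": "play_rows", "data": {"travel": [[1,0,-1],[1,0,-1],[1,0,-1],[1,0,-1]], "twist": [0,0,0,0]}}

```text
t: 9.78
eef_pos: [0.4193, -0.0901, 0.8496]
ee_rot: [3.057, -0.119, 0.023]
force: [0.2, -0.1, 0.3]
width: 0.0879
gripper_force: 0.0
```

```bash
cat > st.py <<'E'
from station import arm
import numpy as np
from scipy.spatial.transform import Rotation as R
s=arm.get_state();r=R.from_euler('xyz',s['ee_rot']).as_matrix()
print('q',np.round(s['q'],3),'p',np.round(s['eef_pos'],4),'toolx',r[:,0].round(3),'toolz',r[:,2].round(3),'F',np.round(s['force'],1),'t',s['t'])
E
python3 st.py
```

```text
q [ 0.356  0.215  1.25   0.203 -2.512  1.402] p [ 0.4193 -0.0901  0.8496] toolx [0.993 0.022 0.118] toolz [ 0.12  -0.082 -0.989] F [ 0.2 -0.1  0.3] t 9.775
```

>>> {"op": "play_rows", "data": {"travel": [[1,1,-0.7],[1,1,-0.7],[1,1,-0.7]], "twist": [0,0,0]}}

```text
t: 10.15
eef_pos: [0.4557, -0.1502, 0.8407]
ee_rot: [3.028, -0.162, 0.027]
force: [-0.9, -0.5, 0.6]
width: 0.0878
gripper_force: 0.0
```

```bash
python3 st.py
```

```text
q [ 0.2    0.252  1.251  0.212 -2.418  1.559] p [ 0.4557 -0.1502  0.8407] toolx [0.987 0.027 0.161] toolz [ 0.163 -0.109 -0.981] F [-0.9 -0.5  0.6] t 10.15
```

>>> {"op": "play_rows", "data": {"travel": [[0,-1,-0.5],[0,-1,-0.5],[0,-1,-0.5]], "twist": [0,0,0]}}

```text
t: 10.52
eef_pos: [0.4427, -0.0692, 0.8556]
ee_rot: [3.023, -0.169, 0.027]
force: [0.7, 0.5, -0.3]
width: 0.0878
gripper_force: 0.0
```

```bash
python3 st.py
```

```text
q [ 0.428  0.231  1.251  0.281 -2.461  1.389] p [ 0.4427 -0.0692  0.8556] toolx [0.985 0.026 0.169] toolz [ 0.171 -0.114 -0.979] F [ 0.7  0.5 -0.3] t 10.525
```

```bash
cat > to.py <<'E'
import sys
from st import s,r,np
d=np.array([float(a) for a in sys.argv[1:4]])-(np.array(s['eef_pos']) if len(sys.argv)<5 else 0)
u=r.T@d/.025; print('units in tool axes',u.round(2),'rows',np.abs(u).max().round(2))
E
python3 to.py .26 .37 .79
```

```text
q [ 0.428  0.231  1.251  0.281 -2.461  1.389] p [ 0.4427 -0.0692  0.8556] toolx [0.985 0.026 0.169] toolz [ 0.171 -0.114 -0.979] F [ 0.7  0.5 -0.3] t 10.525
units in tool axes [ -7.18 -17.8   -0.67] rows 17.8
```

>>> {"op": "play_rows", "data": {"travel": [[-0.4,-1,1],[-0.4,-1,1],[-0.4,-1,0],[-0.4,-1,0],[-0.4,-1,0],[-0.4,-1,0],[-0.4,-1,0],[-0.4,-1,0]], "twist": [0,0,0,0,0,0,0,0]}}

```text
t: 11.52
eef_pos: [0.3714, 0.1193, 0.7748]
ee_rot: [3.023, -0.17, 0.028]
force: [-0.4, 0.7, 0.1]
width: 0.0877
gripper_force: 0.0
```

>>> {"op": "play_rows", "data": {"travel": [[-0.4,-1,0],[-0.4,-1,0],[-0.4,-1,0],[-0.4,-1,0],[-0.4,-1,0],[-0.4,-1,0],[-0.4,-1,0],[-0.4,-1,0]], "twist": [0,0,0,0,0,0,0,0]}}

```text
t: 12.52
eef_pos: [0.2909, 0.316, 0.7379]
ee_rot: [3.023, -0.17, 0.028]
force: [0.7, 0.6, 0.4]
width: 0.0876
gripper_force: 0.0
```

```bash
python3 to.py 0 0 .1 rel
```

```text
q [ 1.455  0.026  0.601  0.233 -2.227  0.269] p [0.2909 0.316  0.7379] toolx [0.985 0.028 0.169] toolz [ 0.171 -0.113 -0.979] F [0.7 0.6 0.4] t 12.525
units in tool axes [ 0.68  0.47 -3.91] rows 3.91
```

>>> {"op": "play_rows", "data": {"travel": [[0.17,0.12,-1],[0.17,0.12,-1],[0.17,0.12,-1],[0.17,0.12,-1],[0.17,0.12,-1],[0.17,0.12,-1],[0.17,0.12,-1],[0.17,0.12,-1]], "twist": [0,0,0,0,0,0,0,0]}}

```text
t: 13.52
eef_pos: [0.2719, 0.2844, 0.8668]
ee_rot: [3.039, -0.214, 0.032]
force: [0.2, 0.2, -0.3]
width: 0.0875
gripper_force: 0.0
```

```bash
python3 to.py 0.03 0.08 .08 rel
```

```text
q [ 1.503  0.252  1.25   0.448 -2.608  0.472] p [0.2719 0.2844 0.8668] toolx [0.977 0.031 0.212] toolz [ 0.214 -0.096 -0.972] F [ 0.2  0.2 -0.3] t 13.525
units in tool axes [ 1.95 -2.85 -3.16] rows 3.16
```

>>> {"op": "play_rows", "data": {"travel": [[0.6,-0.9,-1],[0.6,-0.9,-1],[0.6,-0.9,-1],[0.6,-0.9,-1],[0.6,-0.9,-1],[0.6,-0.9,-1]], "twist": [0,0,0,0,0,0]}}

```text
t: 14.28
eef_pos: [0.2867, 0.3745, 0.8539]
ee_rot: [3.072, -0.312, 0.042]
force: [0.2, -0.0, -0.3]
width: 0.0877
gripper_force: 0.0
```

```bash
python3 to.py 0.03 0.08 .08 rel
```

```text
q [ 1.546  0.33   1.251  0.525 -2.475  0.474] p [0.2867 0.3745 0.8539] toolx [0.951 0.04  0.307] toolz [ 0.309 -0.057 -0.95 ] F [ 0.2 -0.  -0.3] t 14.275
units in tool axes [ 2.25 -2.95 -2.85] rows 2.95
```

>>> {"op": "play_rows", "data": {"travel": [[0.6,-0.9,-1],[0.6,-0.9,-1],[0.6,-0.9,-1],[0.6,-0.9,-1],[0.6,-0.9,-1],[0.6,-0.9,-1]], "twist": [0,0,0,0,0,0]}}

```text
t: 15.02
eef_pos: [0.2857, 0.4443, 0.8551]
ee_rot: [3.128, -0.418, 0.047]
force: [0.2, -0.3, 0.6]
width: 0.0875
gripper_force: 0.0
```

```bash
python3 to.py 0.38 0.1 .45
```

```text
q [ 1.61   0.379  1.251  0.61  -2.355  0.461] p [0.2857 0.4443 0.8551] toolx [0.913 0.043 0.406] toolz [ 0.406  0.006 -0.914] F [ 0.2 -0.3  0.6] t 15.025
units in tool axes [-3.72 13.72 16.26] rows 16.26
```

```bash
python3 to.py 0.395 -.07 .30; python3 to.py .01 0 -.25 rel|tail -1
```

```text
q [ 1.61   0.379  1.251  0.61  -2.355  0.461] p [0.2857 0.4443 0.8551] toolx [0.913 0.043 0.406] toolz [ 0.406  0.006 -0.914] F [ 0.2 -0.3  0.6] t 15.025
units in tool axes [-5.89 20.46 21.95] rows 21.95
units in tool axes [-3.69 -0.11  9.3 ] rows 9.3
```

>>> {"op": "play_rows", "data": {"travel": [[-0.27,0.93,1],[-0.27,0.93,1],[-0.27,0.93,1],[-0.27,0.93,1],[-0.27,0.93,1],[-0.27,0.93,1],[-0.27,0.93,1],[-0.27,0.93,1]], "twist": [0,0,0,0,0,0,0,0]}}

```text
t: 16.02
eef_pos: [0.3253, 0.2641, 0.664]
ee_rot: [3.128, -0.42, 0.048]
force: [0.1, 0.2, -0.6]
width: 0.0877
gripper_force: 0.0
```

>>> {"op": "play_rows", "data": {"travel": [[-0.27,0.93,1],[-0.27,0.93,1],[-0.27,0.93,1],[-0.27,0.93,1],[-0.27,0.93,1],[-0.27,0.93,1]], "twist": [0,0,0,0,0,0]}}

```text
t: 16.77
eef_pos: [0.3552, 0.1239, 0.5124]
ee_rot: [3.128, -0.42, 0.048]
force: [1.1, 0.4, 0.7]
width: 0.0874
gripper_force: 0.0
```

```bash
python3 to.py 0.395 -.07 .30
```

```text
q [ 1.345 -0.503 -0.419  0.408 -1.55   0.285] p [0.3552 0.1239 0.5124] toolx [0.912 0.044 0.408] toolz [ 0.408  0.006 -0.913] F [1.1 0.4 0.7] t 16.775
units in tool axes [-2.36  7.71  8.36] rows 8.36
```

>>> {"op": "play_rows", "data": {"travel": [[-0.29,0.96,1],[-0.29,0.96,1],[-0.29,0.96,1],[-0.29,0.96,1],[-0.29,0.96,1],[-0.29,0.96,1],[-0.29,0.96,1],[-0.29,0.96,1]], "twist": [0,0,0,0,0,0,0,0]}}

```text
t: 17.77
eef_pos: [0.3918, -0.0697, 0.3091]
ee_rot: [3.127, -0.422, 0.048]
force: [0.5, 0.2, -0.3]
width: 0.0878
gripper_force: 0.0
```

```bash
python3 to.py 0.395 -.07 .10
```

```text
q [ 0.529 -0.487 -0.795  0.259 -0.907  0.964] p [ 0.3918 -0.0697  0.3091] toolx [0.911 0.044 0.409] toolz [ 0.409  0.005 -0.912] F [ 0.5  0.2 -0.3] t 17.775
units in tool axes [-3.31 -0.09  7.68] rows 7.68
```

>>> {"op": "play_rows", "data": {"travel": [[-0.41,0,0.96],[-0.41,0,0.96],[-0.41,0,0.96],[-0.41,0,0.96],[-0.41,0,0.96],[-0.41,0,0.96],[-0.41,0,0.96],[-0.41,0,0.96]], "twist": [0.03,0.03,0.03,0.03,0.03,0.03,0.03,0]}}

```text
t: 18.77
eef_pos: [0.4162, -0.0889, 0.1298]
ee_rot: [-3.098, -0.374, 0.015]
force: [-0.2, 0.9, -0.3]
width: 0.0878
gripper_force: 0.0
```

```bash
python3 to.py 0.39 -.07 .047;python3 - <<'E'
from fit import *
f=imaging.grab_frame("side")
cv2.imwrite("pics/s1.png",cv2.resize(f["pixels"][120:320,100:366,::-1],None,fx=3,fy=3,interpolation=cv2.INTER_CUBIC))
E
```

```text
q [ 0.309 -0.147 -1.016  0.195 -0.337  1.113] p [ 0.4162 -0.0889  0.1298] toolx [0.931 0.014 0.365] toolz [ 0.364  0.049 -0.93 ] F [-0.2  0.9 -0.3] t 18.775
units in tool axes [-2.17 -0.65  2.73] rows 2.73
```

View pics/s1.png

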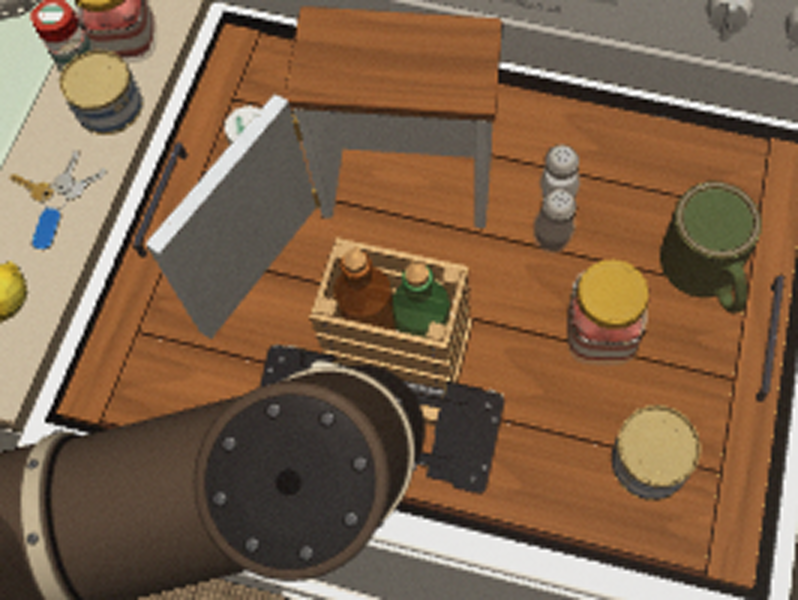

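```bash
python3 to.py -.012 .012 -.045 rel
```

```text
q [ 0.307 -0.142 -1.017  0.192 -0.334  1.116] p [ 0.4155 -0.0893  0.1274] toolx [0.932 0.014 0.361] toolz [ 0.36   0.049 -0.932] F [ 0.3  1.6 -3.6] t 18.825
units in tool axes [-1.09 -0.42  1.53] rows 1.53
```

>>> {"op": "play_rows", "data": {"travel": [[-0.55,-0.2,0.75],[-0.55,-0.2,0.75]], "twist": [0,0]}}

```text
t: 19.08
eef_pos: [0.4134, -0.0883, 0.0949]
ee_rot: [-3.072, -0.355, 0.016]
force: [0.9, 0.4, 0.3]
width: 0.0881
gripper_force: 0.0
```

```bash
python3 to.py 0.4 -.07 .05
```

```text
q [ 0.281 -0.06  -1.016  0.092 -0.255  1.233] p [ 0.4134 -0.0883  0.0949] toolx [0.937 0.015 0.348] toolz [ 0.346  0.076 -0.935] F [0.9 0.4 0.3] t 19.075
units in tool axes [-1.12 -0.63  1.55] rows 1.55
```

>>> {"op": "play_rows", "data": {"travel": [[-0.55,-0.35,0.72],[-0.55,-0.35,0.72]], "twist": [0,0]}}

```text
t: 19.32
eef_pos: [0.4073, -0.0791, 0.057]
ee_rot: [-3.044, -0.342, 0.017]
force: [-0.9, 1.0, 0.4]
width: 0.0879
gripper_force: 0.0
```

```bash
python3 to.py 0.4 -.07 .049
```

```text
q [ 0.281  0.035 -1.016 -0.042 -0.165  1.364] p [ 0.4073 -0.0791  0.057 ] toolx [0.942 0.016 0.336] toolz [ 0.332  0.103 -0.937] F [-0.9  1.   0.4] t 19.325
units in tool axes [-0.38 -0.35  0.24] rows 0.38
```

>>> {"op": "play_rows", "data": {"travel": [[0,0,0],[0,0,0]], "twist": [-0.52,-0.52]}}

```text
t: 19.58
eef_pos: [0.4072, -0.0792, 0.0571]
ee_rot: [-3.102, -0.352, 0.186]
force: [-0.3, 0.1, 0.8]
width: 0.088
gripper_force: 0.0
```

```bash
python3 to.py 0.41 -.075 .0475;python3 to.py .1 .017 0 rel|tail -1
```

```text
q [ 0.282  0.034 -1.016 -0.04  -0.166  1.52 ] p [ 0.4072 -0.0792  0.0571] toolx [0.923 0.173 0.345] toolz [ 0.331  0.103 -0.938] F [-0.3  0.1  0.8] t 19.575
units in tool axes [ 0.   -0.13  0.41] rows 0.41
units in tool axes [3.81 0.13 1.4 ] rows 3.81
```

>>> {"op": "play_rows", "data": {"travel": [[0,-0.13,0.41],[0,0,0]], "twist": [0,0]}}

```text
t: 19.82
eef_pos: [0.4104, -0.0759, 0.047]
ee_rot: [-3.097, -0.351, 0.181]
force: [-0.5, 0.1, -0.3]
width: 0.0877
gripper_force: 0.0
```

```bash
python3 st.py;python3 to.py .1 .017 0 rel|tail -1
```

```text
q [ 0.286  0.068 -1.016 -0.058 -0.134  1.529] p [ 0.4104 -0.0759  0.047 ] toolx [0.924 0.169 0.344] toolz [ 0.33   0.105 -0.938] F [-0.5  0.1 -0.3] t 19.825
units in tool axes [3.81 0.11 1.39] rows 3.81
```

>>> {"op": "play_rows", "data": {"travel": [[0.24,0.005,0.088],[0.24,0.005,0.088],[0.24,0.005,0.088],[0.24,0.005,0.088],[0.24,0.005,0.088],[0.24,0.005,0.088],[0.24,0.005,0.088],[0.24,0.005,0.088]], "twist": [0,0,0,0,0,0,0,0]}}

```text
t: 20.82
eef_pos: [0.4585, -0.0679, 0.0464]
ee_rot: [-3.098, -0.347, 0.181]
force: [-8.2, -1.7, 5.7]
width: 0.0874
gripper_force: 4.2
```

```bash
python3 to.py .5172 -.0573 .047;python3 - <<'E'
from fit import *
l=[]
for c in("scene","side"):
    f=imaging.grab_frame(c); y,x=(110,150) if c=="scene" else (120,130)
    l.append(cv2.resize(f["pixels"][y:y+160,x:x+160,::-1],(400,400),interpolation=cv2.INTER_CUBIC))
cv2.imwrite("pics/s2.png",np.hstack(l))
E
```

```text
q [ 0.265  0.142 -0.907 -0.087 -0.173  1.577] p [ 0.4585 -0.0679  0.0464] toolx [0.925 0.169 0.34 ] toolz [ 0.326  0.104 -0.94 ] F [-8.2 -1.7  5.7] t 20.825
units in tool axes [2.25 0.04 0.79] rows 2.25
```

View pics/s2.png

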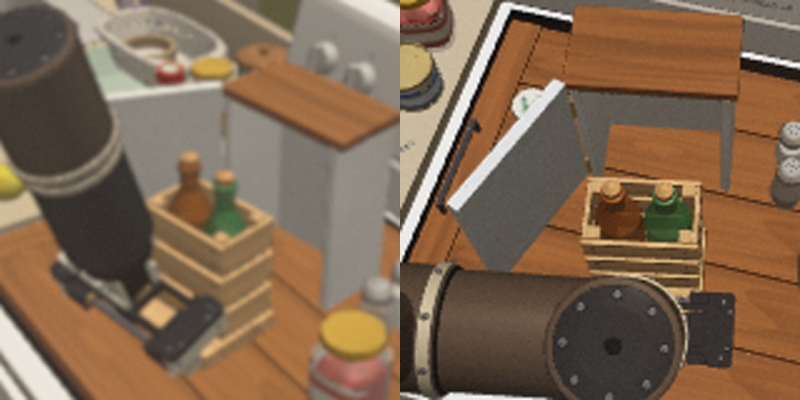

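```bash
cat > cr.py <<'E'
from fit import *
Y=np.array([.6948,-.0258,.1696])
def crate(obs,x0=(.54,-.06,.17)):
    fs={c:imaging.grab_frame(c) for c in obs}
    x,r=fit(fs,obs,list(x0),lambda p,k:k); d=x[:2]-Y[:2];c,s=np.cos(Y[2]),np.sin(Y[2])
    print("crate",x.round(4),"in cup",(c*d[0]+s*d[1]).round(4),(-s*d[0]+c*d[1]).round(4),(x[2]-Y[2]).round(3),r.round(1))
E
python3 - <<'E'
from cr import *
D=lambda l:[(k,(130+u/2.5,120+v/2.5)) for k,(u,v) in l]
S=lambda l:[(k,(150+u/2.5,110+v/2.5)) for k,(u,v) in l]
crate({"side":D([((54,62,150),(188,181)),((54,-62,150),(303,183)),((-26,-62,150),(297,250)),((-26,62,150),(183,243))]),
"scene":S([((-26,-62,150),(216,242)),((54,-62,150),(272,215)),((-26,62,150),(150,203))])})
E
```

```text
crate [ 0.5257 -0.0523  0.1886] in cup -0.1712 0.0024 0.019 [ 0.2 -1.6 -0.4 -0.2  0.1  0.3 -1.4  0.7  1.8  2.4  0.9  0.9 -3.9 -0.9]
```

>>> {"op": "play_rows", "data": {"travel": [[0.28,0.007,0.099],[0.28,0.007,0.099],[0.28,0.007,0.099],[0.28,0.007,0.099],[0.28,0.007,0.099],[0.28,0.007,0.099],[0.28,0.007,0.099],[0.28,0.007,0.099]], "twist": [0.02,0.02,0.02,0.02,0,0,0,0]}}

```text
t: 22.02
eef_pos: [0.5197, -0.0573, 0.048]
ee_rot: [-3.094, -0.351, 0.169]
force: [-3.2, 0.0, -3.0]
width: 0.0876
gripper_force: 1.8
```

```bash
python3 to.py .6079 -.0417 .047;python3 - <<'E'
from fit import *
l=[]
for c in("scene","side"):
    f=imaging.grab_frame(c); y,x=(110,150) if c=="scene" else (120,130)
    l.append(cv2.resize(f["pixels"][y:y+160,x:x+160,::-1],(400,400),interpolation=cv2.INTER_CUBIC))
cv2.imwrite("pics/s3.png",np.hstack(l))
E
```

```text
q [ 0.249  0.221 -0.783 -0.096 -0.215  1.59 ] p [ 0.5197 -0.0573  0.048 ] toolx [0.926 0.158 0.344] toolz [ 0.33   0.105 -0.938] F [-3.2  0.  -3. ] t 22.025
units in tool axes [3.35 0.04 1.27] rows 3.35
```

View pics/s3.png

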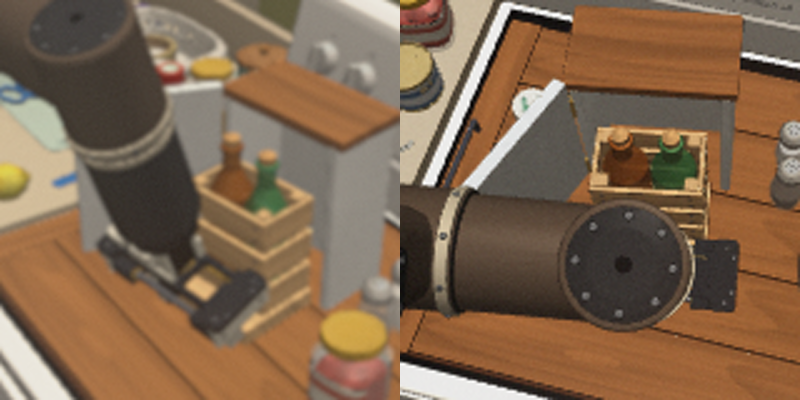

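Run:
```python
from fit import *
from st import s,r
f={c:imaging.grab_frame(c) for c in("side","scene")}
p=np.array(s['eef_pos'])
for d in np.arange(.15,.45,.03):
    P=p-d*r[:,2]; print(round(d,2),P.round(3),proj(f["side"],[P]).round(0),proj(f["scene"],[P]).round(0))
print("door top edge",proj(f["side"],place(np.array([.6948,-.0258,.1696]),[doorpt(2.1,174,17,229),doorpt(2.1,0,17,229)])).round(0))
```

```text
q [ 0.249  0.221 -0.782 -0.096 -0.214  1.59 ] p [ 0.5209 -0.0571  0.0485] toolx [0.925 0.158 0.346] toolz [ 0.332  0.105 -0.937] F [-1.5 -0.3  0.7] t 22.125
0.15 [ 0.471 -0.073  0.189] [[227. 228.]] [[215. 200.]]
0.18 [ 0.461 -0.076  0.217] [[227. 228.]] [[212. 192.]]
0.21 [ 0.451 -0.079  0.245] [[226. 228.]] [[209. 184.]]
0.24 [ 0.441 -0.082  0.273] [[225. 227.]] [[205. 176.]]
0.27 [ 0.431 -0.086  0.302] [[224. 227.]] [[202. 168.]]
0.3 [ 0.421 -0.089  0.33 ] [[223. 227.]] [[198. 159.]]
0.33 [ 0.411 -0.092  0.358] [[222. 227.]] [[194. 149.]]
0.36 [ 0.401 -0.095  0.386] [[221. 227.]] [[190. 139.]]
0.39 [ 0.391 -0.098  0.414] [[220. 226.]] [[185. 129.]]
0.42 [ 0.381 -0.101  0.442] [[219. 226.]] [[181. 118.]]
0.45 [ 0.371 -0.104  0.47 ] [[217. 226.]] [[176. 107.]]
door top edge [[147. 199.]
 [192. 150.]]
```

Run:
```python
from cr import *
D=lambda l:[(k,(130+u/2.5,120+v/2.5)) for k,(u,v) in l]
S=lambda l:[(k,(150+u/2.5,110+v/2.5)) for k,(u,v) in l]
crate({"side":D([((54,62,150),(196,128)),((54,-62,150),(309,131)),((-26,-62,150),(306,195)),((-26,62,150),(191,189))]),
"scene":S([((-26,-62,150),(255,214)),((54,-62,150),(312,190)),((-26,62,150),(196,179))])})
```

```text
crate [ 0.5897 -0.0423  0.1925] in cup -0.1064 0.0015 0.023 [ 0.4 -0.9 -0.6 -0.1 -1.1  0.  -0.8  0.3  4.4  3.9  1.5  2.  -4.2  0.3]
```

>>> {"op": "play_rows", "data": {"travel": [[0.345,0,0.127],[0.345,0,0.127],[0.345,0,0.127],[0.345,0,0.127],[0.345,0,0.127],[0.345,0,0.127],[0.345,0,0.127],[0.345,0,0.127]], "twist": [0,0,0,0,0,0,0,0]}}

```text
t: 23.32
eef_pos: [0.5901, -0.0442, 0.0477]
ee_rot: [-3.093, -0.348, 0.169]
force: [-8.4, -3.1, 6.9]
width: 0.0876
gripper_force: 4.5
```

```bash
python3 to.py .6079 -.0417 .047
```

```text
q [ 0.238  0.31  -0.639 -0.09  -0.272  1.592] p [ 0.5901 -0.0442  0.0477] toolx [0.927 0.158 0.341] toolz [ 0.328  0.105 -0.939] F [-8.4 -3.1  6.9] t 23.325
units in tool axes [0.67 0.03 0.27] rows 0.67
```

>>> {"op": "play_rows", "data": {"travel": [[0.12,0,0.045],[0.12,0,0.045],[0.12,0,0.045],[0.12,0,0.045],[0.12,0,0.045]], "twist": [0,0,0,0,0]}}

```text
t: 23.95
eef_pos: [0.6049, -0.0414, 0.0473]
ee_rot: [-3.093, -0.347, 0.169]
force: [-16.3, -2.1, 12.7]
width: 0.0881
gripper_force: 8.5
```

>>> {"op": "play_rows", "data": {"travel": [[0.07,0,0.025],[0.07,0,0.025]], "twist": [0,0]}}

```text
t: 24.2
eef_pos: [0.6052, -0.0415, 0.0462]
ee_rot: [-3.093, -0.341, 0.168]
force: [-25.5, -2.7, 18.6]
width: 0.0878
gripper_force: 12.6
```

>>> {"op": "play_rows", "data": {"travel": [[-0.5,0,-0.2],[-0.9,0,-0.35],[-0.9,0,-0.4],[-0.6,0,-1],[0.33,0,-1],[0.33,0,-1],[0.33,0,-1],[0.33,0,-1]], "twist": [0,0,0,0,0,0,0,0]}}

```text
t: 25.2
eef_pos: [0.5259, -0.0619, 0.1756]
ee_rot: [-3.094, -0.354, 0.17]
force: [1.4, 0.3, 0.0]
width: 0.0875
gripper_force: 0.0
```

>>> {"op": "play_rows", "data": {"travel": [[0.33,0.1,-1],[0.33,0.1,-1],[0.33,0.1,-1],[0.33,0.1,-1],[0.33,0.1,-1],[0.33,0.1,-1],[0.33,0.1,-1],[0.33,0.1,-1]], "twist": [0,0,0,0,0,0,0,0], "fingers": 0}}

```text
t: 26.2
eef_pos: [0.5242, -0.0922, 0.3849]
ee_rot: [-3.094, -0.354, 0.17]
force: [0.6, -0.1, -0.5]
width: 0.0134
gripper_force: 0.0
```

```bash
python3 st.py;python3 - <<'E'
from fit import *
l=[]
for c in("scene","side"):
    f=imaging.grab_frame(c); y,x=(110,150) if c=="scene" else (100,130)
    l.append(cv2.resize(f["pixels"][y:y+160,x:x+160,::-1],(400,400),interpolation=cv2.INTER_CUBIC))
cv2.imwrite("pics/s4.png",np.hstack(l))
E
```

```text
q [ 0.156 -0.131 -0.266 -0.059 -1.083  1.611] p [ 0.5242 -0.0922  0.3849] toolx [0.925 0.158 0.346] toolz [ 0.333  0.105 -0.937] F [ 0.6 -0.1 -0.5] t 26.2
```

View pics/s4.png

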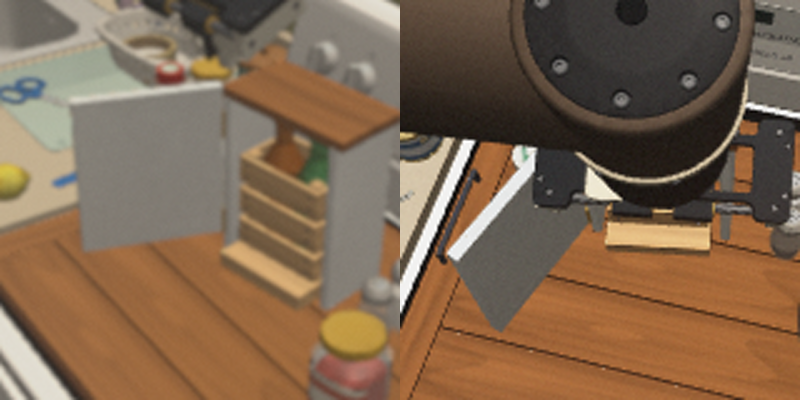

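The crate is home and upright: in the scene crop the slatted body is inside the bay and the foot is out in front at about (270,275). Next is the door arc, with the fingers shut and pushing just under the door's top edge.

```bash
cat > door.py <<'E'
from st import s,r,np
Y=np.array([.6948,-.0258,.1696]);c,S=np.cos(Y[2]),np.sin(Y[2])
def F(a,cl,rho=.14,z=.236):
    h=.021*abs(np.sin(a))+.0095*abs(np.cos(a))+.017+cl
    x=-.049-rho*np.sin(a)-h*np.cos(a); y=.087-rho*np.cos(a)+h*np.sin(a)
    return np.array([Y[0]+c*x-S*y,Y[1]+S*x+c*y,z])
E
python3 - <<'E'
from door import *
p=np.array(s['eef_pos']); f=F(2.1,.03); up=f.copy(); up[2]=.385
for q in (up,f): print('to',q.round(3),(r.T@(q-p)/.025).round(2)); p=q
for a in np.linspace(2.0,0,21):
    q=F(a,0.0); print(round(a,2),q.round(3),(r.T@(q-p)/.025).round(2)); p=q
E
```

```text
q [ 0.156 -0.132 -0.263 -0.058 -1.083  1.611] p [ 0.5254 -0.0926  0.3875] toolx [0.923 0.158 0.351] toolz [ 0.338  0.105 -0.935] F [ 0.8  0.6 -0.6] t 26.3
to [0.525 0.166 0.385] [  1.6  -10.17   1.18]
to [0.525 0.166 0.236] [-2.09  0.26  5.58]
2.0 [0.507 0.126 0.236] [-0.94  1.44 -0.42]
1.9 [0.5   0.113 0.236] [-0.33  0.46 -0.15]
1.8 [0.494 0.1   0.236] [-0.29  0.5  -0.13]
1.7 [0.49  0.085 0.236] [-0.24  0.54 -0.12]
1.6 [0.488 0.07  0.236] [-0.19  0.57 -0.1 ]
1.5 [0.487 0.056 0.236] [-0.13  0.55 -0.08]
1.4 [0.487 0.042 0.236] [-0.08  0.55 -0.06]
1.3 [0.488 0.028 0.236] [-0.03  0.56 -0.04]
1.2 [0.491 0.014 0.236] [ 0.02  0.57 -0.02]
1.1 [0.496 0.    0.236] [0.08 0.58 0.  ]
1.0 [ 0.502 -0.013  0.236] [0.14 0.57 0.02]
0.9 [ 0.509 -0.026  0.236] [0.19 0.56 0.05]
0.8 [ 0.518 -0.039  0.236] [0.25 0.55 0.07]
0.7 [ 0.528 -0.05   0.236] [0.31 0.52 0.09]
0.6 [ 0.54  -0.06   0.236] [0.37 0.49 0.11]
0.5 [ 0.553 -0.069  0.236] [0.42 0.45 0.14]
0.4 [ 0.567 -0.077  0.236] [0.47 0.4  0.16]
0.3 [ 0.582 -0.083  0.236] [0.51 0.35 0.17]
0.2 [ 0.597 -0.087  0.236] [0.54 0.29 0.19]
0.1 [ 0.613 -0.09   0.236] [0.57 0.22 0.2 ]
0.0 [ 0.629 -0.091  0.236] [0.59 0.15 0.22]
```

>>> {"op": "play_rows", "data": {"travel": [[0.2,-1,0.05],[0.2,-1,0.05],[0.2,-1,0.05],[0.2,-1,0.05],[0.2,-1,0.05],[0.2,-1,0.05],[0.2,-1,0.05],[0.2,-1,0.05]], "twist": [0,0,0,0,0,0,0,0], "fingers": 0}}

```text
t: 27.3
eef_pos: [0.5272, 0.1127, 0.3966]
ee_rot: [-3.093, -0.352, 0.17]
force: [0.1, 0.1, -0.2]
width: 0.0007
gripper_force: 0.0
```

>>> {"op": "play_rows", "data": {"travel": [[0,-1,0.3],[0,-1,0.3],[0,-0.2,0.2],[0,0,0]], "twist": [0,0,0,0]}}

```text
t: 27.8
eef_pos: [0.5236, 0.1678, 0.3797]
ee_rot: [-3.094, -0.351, 0.17]
force: [0.6, -1.2, -0.4]
width: 0.0002
gripper_force: 0.0
```

```bash
python3 to.py .525 .168 .236
```

```text
q [ 0.77  -0.128 -0.373  0.183 -1.014  0.907] p [0.5236 0.1678 0.3797] toolx [0.926 0.159 0.343] toolz [ 0.33   0.105 -0.938] F [ 0.6 -1.2 -0.4] t 27.8
units in tool axes [-1.92  0.26  5.41] rows 5.41
```

>>> {"op": "play_rows", "data": {"travel": [[-0.32,0.04,0.9],[-0.32,0.04,0.9],[-0.32,0.04,0.9],[-0.32,0.04,0.9],[-0.32,0.04,0.9],[-0.32,0.04,0.9],[0,0,0]], "twist": [0,0,0,0,0,0,0]}}

```text
t: 28.68
eef_pos: [0.5245, 0.1668, 0.2355]
ee_rot: [-3.095, -0.349, 0.169]
force: [0.3, -0.7, 0.2]
width: 0.0001
gripper_force: 0.0
```

```bash
python3 st.py
python3 - <<'E'
from fit import *
l=[]
for c in("scene","side"):
    f=imaging.grab_frame(c); y,x=(110,150) if c=="scene" else (100,130)
    l.append(cv2.resize(f["pixels"][y:y+160,x:x+160,::-1],(400,400),interpolation=cv2.INTER_CUBIC))
cv2.imwrite("pics/s5.png",np.hstack(l))
E
```

```text
q [ 0.76  -0.038 -0.65   0.251 -0.656  0.812] p [0.5245 0.1668 0.2355] toolx [0.927 0.158 0.341] toolz [ 0.329  0.103 -0.939] F [ 0.3 -0.7  0.2] t 28.675
```

View pics/s5.png

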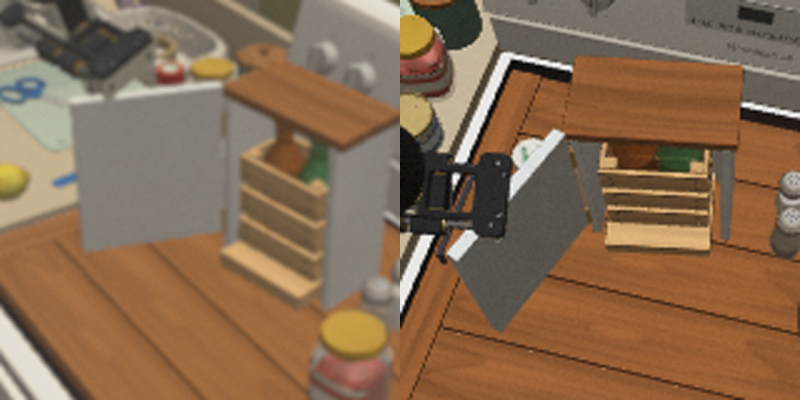

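>>> {"op": "play_rows", "data": {"travel": [[-0.47,0.72,-0.21],[-0.47,0.72,-0.21],[-0.33,0.46,-0.15],[-0.29,0.5,-0.13],[-0.24,0.54,-0.12],[-0.19,0.57,-0.1],[-0.13,0.55,-0.08],[-0.08,0.55,-0.06]], "twist": [0,0,0,0,0,0,0,0]}}

```text
t: 29.78
eef_pos: [0.4864, 0.0428, 0.2377]
ee_rot: [-3.094, -0.351, 0.169]
force: [1.4, 1.8, 0.8]
width: 0.0004
gripper_force: 0.4
```

Run:
```python
from door import *
p=np.array(s['eef_pos'])
for a in (1.2,1.0,.8,.6):
    q=F(a,0.0); print(round(a,2),q.round(3),(r.T@(q-p)/.025).round(2)); p=q
```

```text
q [ 0.557 -0.159 -0.704  0.135 -0.686  1.102] p [0.4864 0.0428 0.2377] toolx [0.926 0.158 0.344] toolz [ 0.33   0.105 -0.938] F [1.4 1.8 0.8] t 29.775
1.2 [0.491 0.014 0.236] [-0.03  1.17  0.  ]
1.0 [ 0.502 -0.013  0.236] [0.21 1.15 0.02]
0.8 [ 0.518 -0.039  0.236] [0.45 1.11 0.11]
0.6 [ 0.54  -0.06   0.236] [0.68 1.01 0.2 ]
```

Tracking well, and the door is moving with the fingers.

>>> {"op": "play_rows", "data": {"travel": [[-0.02,0.58,0],[0,0.58,0],[0.08,0.58,0],[0.14,0.57,0.02],[0.19,0.56,0.05],[0.25,0.55,0.07],[0.31,0.52,0.09],[0.37,0.49,0.11]], "twist": [0,0,0,0,0,0,0,0]}}

```text
t: 30.78
eef_pos: [0.5401, -0.0598, 0.2356]
ee_rot: [-3.093, -0.35, 0.169]
force: [-0.2, 0.4, -0.7]
width: 0.0003
gripper_force: 0.4
```

>>> {"op": "play_rows", "data": {"travel": [[0.42,0.45,0.14],[0.47,0.4,0.16],[0.51,0.35,0.17],[0.54,0.29,0.19],[0.3,0.1,0.1]], "twist": [0,0,0,0,0]}}

```text
t: 31.4
eef_pos: [0.6068, -0.0874, 0.2353]
ee_rot: [-3.094, -0.35, 0.169]
force: [-1.8, 0.7, -0.0]
width: 0.0002
gripper_force: 0.3
```

Run:
```python
from door import *
p=np.array(s['eef_pos'])
for a in (.1,0): q=F(a,0.0); print(round(a,2),q.round(3),(r.T@(q-p)/.025).round(2)); p=q
```

```text
q [ 0.138  0.101 -0.37  -0.086 -0.753  1.662] p [ 0.6068 -0.0874  0.2353] toolx [0.926 0.158 0.343] toolz [ 0.33   0.105 -0.938] F [-1.8  0.7 -0. ] t 31.4
0.1 [ 0.613 -0.09   0.236] [0.22 0.15 0.05]
0 [ 0.629 -0.091  0.236] [0.6  0.15 0.21]
```

>>> {"op": "play_rows", "data": {"travel": [[0.15,0.03,0.05],[0.15,0.03,0.05],[0.15,0,0.05]], "twist": [0,0,0]}}

```text
t: 31.78
eef_pos: [0.6178, -0.0863, 0.2361]
ee_rot: [-3.094, -0.351, 0.17]
force: [-1.2, -1.0, -0.1]
width: 0.0004
gripper_force: 0.3
```

>>> {"op": "play_rows", "data": {"travel": [[0.12,0,0.04],[0.12,0,0.04]], "twist": [0,0]}}

```text
t: 32.02
eef_pos: [0.6208, -0.0858, 0.2359]
ee_rot: [-3.093, -0.345, 0.169]
force: [-27.9, -0.6, 19.4]
width: 0.0004
gripper_force: 13.9
```

>>> {"op": "play_rows", "data": {"travel": [[-0.4,0,-0.15],[-0.9,0,-0.35],[-0.9,0,-0.4],[-0.3,0.3,-1],[-0.3,0.6,-1],[-0.3,0.6,-1],[-0.3,0.6,-1],[-0.3,0.6,-1]], "twist": [0,0,0,0,0,0,0,0]}}

```text
t: 33.02
eef_pos: [0.5017, -0.1821, 0.3408]
ee_rot: [-3.094, -0.352, 0.17]
force: [0.1, -0.5, 0.6]
width: 0.0001
gripper_force: 0.0
```

Run:
```python
from fit import *
Y=[.6948,-.0258,.1696]
for c in("scene","side"):
    f=imaging.grab_frame(c)
    cv2.imwrite(f"pics/f_{c}.png",f["pixels"][:,:,::-1])
    for n in("cup_door","crate","crate_front"):
        b=models.silhouettes(n,c)
        print(c,n,[(np.round(x["extent"]).tolist(),round(x["confidence"],2)) for x in b[:2]])
    for a in(0,.1,.2):
        q=proj(f,place(Y,[doorpt(a,R_,17,z) for R_ in(0,174) for z in(28,229)]))
        print(a,"pred box",q.min(0).round(),q.max(0).round(),q[2:].round(1).tolist())
    g=cv2.cvtColor(f["pixels"],cv2.COLOR_RGB2GRAY)
    q=proj(f,place(Y,[doorpt(0,R_,17,z) for R_,z in((140,28),(140,60))]))
    # edge strength along predicted free edge line for several angles
    gx=cv2.GaussianBlur(np.hypot(cv2.Sobel(g,cv2.CV_32F,1,0),cv2.Sobel(g,cv2.CV_32F,0,1)),(0,0),.7)
    for a in np.arange(0,.31,.05):
        q=proj(f,place(Y,[doorpt(a,174,17,z) for z in np.linspace(40,215,40)])); b=proj(f,place(Y,[doorpt(a,R_,17,28) for R_ in np.linspace(10,165,40)]))
        m=lambda q:cv2.remap(gx,q[:,0].astype(np.float32)[None],q[:,1].astype(np.float32)[None],1).mean().round(0)
        print(round(a,2),m(q),m(b))
```

```text
scene cup_door [([260.0, 196.0, 51.0, 69.0], 0.91)]
scene crate [([275.0, 189.0, 74.0, 88.0], 0.65), ([257.0, 222.0, 37.0, 24.0], 0.6)]
scene crate_front [([259.0, 223.0, 34.0, 25.0], 0.81)]
0 pred box [236. 146.] [282. 230.] [[277.9, 229.7], [281.8, 168.6]]
0.1 pred box [235. 146.] [277. 232.] [[273.1, 231.9], [276.6, 170.6]]
0.2 pred box [235. 146.] [271. 234.] [[267.9, 233.9], [270.9, 172.2]]
0.0 23.0 150.0
0.05 43.0 122.0
0.1 26.0 131.0
0.15 50.0 136.0
0.2 55.0 115.0
0.25 54.0 102.0
0.3 55.0 87.0
side cup_door [([218.0, 187.0, 25.0, 16.0], 0.68)]
side crate [([218.0, 186.0, 24.0, 12.0], 0.7)]
side crate_front [([221.0, 198.0, 17.0, 8.0], 0.61)]
0 pred box [196. 159.] [263. 197.] [[262.0, 196.7], [262.9, 162.9]]
0.1 pred box [195. 159.] [261. 202.] [[260.7, 201.8], [261.4, 168.6]]
0.2 pred box [195. 158.] [259. 207.] [[258.9, 206.7], [259.3, 174.2]]
0.0 88.0 131.0
0.05 80.0 144.0
0.1 62.0 175.0
0.15 67.0 150.0
0.2 98.0 140.0
0.25 147.0 141.0
0.3 124.0 167.0
```

```bash
python3 -c "
from station import arm
print(arm.job_done())"
```

```text
the job is handed in; nothing more can be done
None
```

I pushed the crate upright and fully home into the cupboard, with its front foot out under the door, then pushed the door shut to a firm stop and handed the job in at about 33 s. That the door is fully shut rests on that stop and the door outline in the scene camera, as I had used all 10 picture views; I did not re-check the bystander objects.

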